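Snap the bezel onto a desk clock and keep it pressed

ROBOT

A 7-joint arm with a two-finger parallel gripper is mounted at the origin on the work surface. World frame = base frame: x ahead of the robot, y to its left, z up, the work surface at z = 0. Lengths are in m, angles in rad, forces in N, time in s.
With the tool pointing down it reaches from about 0.4 to 0.875 m from the base axis. Payload 19.3 kg.
Tool frame: the origin (TCP) lies at the very end of the fingers, on their centre line; the grasp point (between the pads) lies 19 mm behind it; z points along the fingers, y is the line along which they close (so a half turn about z gives the same grasp; the last joint's range is limited). The gripper opens to 85 mm and grips with 20 to 120 N. Pads are 22 mm wide; open, the fingers measure 114 mm over their backs; the gripper's body (76 mm by 85 mm) begins 54 mm behind the grasp point. The pads swing forward as they close: fully open they stand 13 mm farther back than shut.
Start: joints at [1.228, 0.521, -0.036, 1.599, 0.021, 1.021, -0.113], TCP at [0.168, -0.602, 0.195] pointing down, gripper open.
Joint ranges: [-2.91, 2.91], [-0.3, 2.13], [-1.5, 1.42], [0.17, 2.43], [-1.26, 4.41], [0.16, 1.93], [-2.52, 2.52]. Speed limits (rad/s): [1.89, 1.89, 2.39, 2.39, 3.01, 3.01, 3.01].

INTERFACE

Orientations are given as [roll, pitch, yaw] about the fixed x, y, z axes, in that order (R = Rz(yaw) Ry(pitch) Rx(roll)).
In Python, from workcell import bot gives the robot as it stands.
- The arm moves only by the shell command python3 -m crank 'ROWS' [FORCE]. ROWS is a JSON object of lists of equal length, an entry for each row: "travel": the shift along the world's x, y, z in cm, a list of three; "turn": the turn, a rotation vector about the world's x, y, z in degrees, a list of three; "gripper": the closure, from 0 (fully open) to 1 (shut). A call has exactly 5 rows; each row is the pose to reach, as a shift and turn from the pose commanded when the call began; what a row does not reach only later rows make up. A row lasts 1/10 s, in which the tool goes at most 50 mm and 8.59 degrees, less where a joint would pass 70% of its speed; a pose out of reach is approached as far as the arm can. A call with a gripper value outside its range is refused whole. The fingers move at their own pace and stop on an object; FORCE is the grip in N (left out, the last holds). Time passes only in rows, so rows that repeat a pose let the fingers close, or fill a call up. It gives the time, the measured TCP pose, the force, the opening and the grip force at its end, in the units of the state.
- bot.observe(): the state, without advancing time (a new reading comes with each control period).
- bot.grab_frame(name): name is "scene" or "side" or "wrist"; returns a dict with "pixels" (480x640x3 uint8, red, green, blue), "fx", "fy", "cx", "cy" (pixels), "dist" ([k1, k2, p1, p2, k3] as OpenCV has them; the pictures are not rectified), "extrinsics" (4x4, takes a point from world to camera coordinates). Camera axes: x right, y down, z forward; pixel columns grow to the right and rows downward; lengths in m; the calibration is good to about 2 mm. A picture is of the moment at which its call begins. There is no depth.
- bot.job_done(): hands the job in; it is judged then, once.
The state is a dict: "clock": time; "qpos": joint angles; "qd": joint speeds; "joint_efforts": joint torques, N m; "position": TCP position; "tool_rot": TCP orientation; "force": force on the tool from outside, world axes, zero at the start; "moment": the same for the moment, N m; "grip_width": finger opening in m; "finger_force": force on a finger pad.
Only numpy, scipy, OpenCV 4.12 (cv2) and the standard library are available. Lean on these libraries where they do the work, as an engineer would, in place of code of your own. Each camera call takes 0.05 s, during which the arm holds its last target. There are 200 camera calls.

TASK

On the jeweller's bench a small round clock sits face up in its wooden holder under a protective cap. Pull the cap off its spring catches and set it down flat on the bare bench, open side down, clear of the holder; then fit the glazed metal bezel over the clock, press straight down until it snaps and sits fully home, and keep pressing it down firmly with the gripper: finish while still holding and pressing it, so that the sealant can set. Leave the other things on the bench where they are.

Things in the scene. Friction and masses are not known exactly. Their poses are not given: they have to be found in the camera images.
- clock: Fixed, cannot move: pale wooden holder block 90 x 90 x 14 mm with a steel flange on it (62 mm diameter, to 18 mm high) and in its middle an upright steel drum, the clock case, 48 mm diameter, white dial on top 46 mm above the bench. The drum's upper 6.5 mm taper to 43 mm diameter to lead a cover on. Origin: centre of the block's underside; z up.
- clock_top (a point): Centre of the clock's dial, the drum's flat top, 46 mm above the bench. Three steel spring catches stand out 3.6 mm from the drum's side, centred 4.9 mm below this top, evenly spaced round it; they give way inward.
- bezel: Round steel bezel with a clear glass, lying on the bench open side down, glass up: 61 mm outer diameter, 17.5 mm tall, straight sides, about 90 g. Top plate 4 mm thick; inside at the foot an inward lip 5 mm tall of 50 mm bore, above it 56 mm bore. Origin: centre of its lower rim, 32.5 mm above the bench when fully home; z up. Any turn about z fits.
- bezel_seat (a point): Centre of the underside of the bezel's top plate, 13.5 mm above its lower rim; meets clock_top when fully home. On pressing, the catches meet the lip 12 mm above home, resistance rises to about 11 N (8 to 16) 9 to 7 mm above home, then suddenly drops to under 3 N; from about 4 mm the catches draw it down, then the plate stops firmly on the dial.
- cap: Grey plastic cap, on the clock at the start: round, 61 mm diameter, 17.5 mm tall, closed flat top, and on it an upright grip bar 32 mm long (along the cap's x), 12 mm wide (along its y), 18 mm tall; about 40 g. Origin: centre of its lower rim, 32.5 mm above the bench while on the clock; z up. Comes off straight up against about 9 N (6 to 14) within the first 8 mm, is clear after 15 mm.
- cap_grip (a point): Middle of the cap's grip bar, 26.5 mm above the cap's lower rim.
- plain_ring: Bystander: flat steel ring lying on the bench, 54 mm outer and 40 mm inner diameter, 8 mm thick, without glass. Origin: centre of underside.
- bench_block: Bystander: flat steel bench block 65 x 65 x 20 mm. Origin: centre of underside.
- glue_bottle: Bystander: upright small bottle, 32 mm diameter, 75 mm tall. Origin: centre of underside.
- ring_stand: Bystander: wooden cone for finger rings, 56 mm diameter at the foot, 88 mm tall. Origin: centre of underside.
- brush: Bystander: bench brush lying flat, 200 mm long along its x, 42 mm wide, 20 mm tall. Origin: on the bench under its middle.
- dish: Bystander: small white bowl, 80 mm diameter, 30 mm tall. Origin: centre of underside.
- polish_tin: Bystander: round steel tin, 60 mm diameter, 30 mm tall. Origin: centre of underside.
There are look-alikes about, which are no part of the job. What is meant by the clock is not turquoise, and is the smaller of those in its own colour.

How it is judged:
On the way, in this order (a step that is already met when the one before it is completed fails the run):
1. the cap is off and lies flat on the bench, open side down, clear of the holder, let go (height (world z) of cap below 0.004 m and angle between cap's own z axis and vertical below 0.15 rad and horizontal distance between cap and clock_top above 0.08 m and contact force between the fingers and cap below 0.2 N), for 0.2 s.
2. the bezel has snapped on and sits fully home on the clock (z of bezel_seat in the frame of clock_top between -0.003 and 0.002 m and horizontal distance between bezel_seat and clock_top below 0.003 m and angle between bezel's own z axis and vertical below 0.1 rad), for 0.1 s.
At the end, for the whole second after the job is handed in: Bezel fully home (top plate within 2 mm of the dial, centred within 3 mm, tilt under 0.1 rad), gripper still on it, pressed on the clock with over 4 N through the last second; cap let go, flat on the bench, open side down, over 80 mm from the clock, centre to centre (all of step 1 and all of step 2 and contact force between bezel and clock above 4 N and contact force between the fingers and bezel above 2 N); the arm keeps its last pose, push and grip.
It fails at once if another thing on the bench is pushed more than 30 mm from its place (distance of any of plain_ring, bench_block, glue_bottle, ring_stand, brush, dish, polish_tin from where it was at the start of the episode above 0.03 m).
It fails at once if another thing on the bench is tipped over (angle between any of plain_ring, bench_block, glue_bottle, ring_stand, brush, dish, polish_tin's own z axis and vertical above 0.6 rad).
It also fails if it takes over 58 s, if anything falls off the work surface, if the arm or the gripper's body presses on something with over 40 N, if the wrist force passes 120 N, or if a joint passes its speed limit or range.

## Working session

There is one attempt and no reset: what is moved stays moved. The work goes in short steps, Python scripts to look and compute and a shell command to move; the robot and the scene stay as the last step left them, time stands still between calls to the robot, and variables do not carry over. Pictures are saved under pics/ and viewed, at most 10 in all, crops included, and the job is handed in when it is done.

```bash
mkdir -p pics; cat > h.py <<'E'
import numpy as np, cv2, pickle
from workcell import bot
def grab(n):
    f=bot.grab_frame(n); pickle.dump(f,open(f'pics/{n}.pkl','wb')); return f
def load(n): return pickle.load(open(f'pics/{n}.pkl','rb'))
def ray(f,u,v):
    K=np.array([[f['fx'],0,f['cx']],[0,f['fy'],f['cy']],[0,0,1.]])
    p=cv2.undistortPoints(np.array([[[u,v]]],float),K,np.array(f['dist'],float))[0,0]
    E=np.array(f['extrinsics']);R=E[:3,:3];t=E[:3,3]
    return -R.T@t, R.T@np.array([p[0],p[1],1])
def onz(f,u,v,z):
    o,d=ray(f,u,v); return o+d*(z-o[2])/d[2]
def proj(f,P):
    E=np.array(f['extrinsics']);K=np.array([[f['fx'],0,f['cx']],[0,f['fy'],f['cy']],[0,0,1.]])
    return cv2.projectPoints(np.array(P,float).reshape(-1,1,3),cv2.Rodrigues(E[:3,:3])[0],E[:3,3],K,np.array(f['dist'],float))[0][:,0]
E
python3 - <<'E'
from h import *
for n in ['scene','side']:
    f=grab(n); cv2.imwrite(f'pics/{n}0.png',f['pixels'][:,:,::-1])
    print(n,ray(f,320,240))
print(bot.observe())
E
```

```text
scene (array([1.00943371, 0.33674013, 1.04269463]), array([-0.41775803, -0.28818515, -0.86191753]))
side (array([0.16839686, 0.63044141, 0.6632189 ]), array([ 0.36769152, -0.67455839, -0.64051673]))
{'clock': 0.1, 'qpos': array([ 1.22780384,  0.52194572, -0.03632671,  1.59993928,  0.02123874,
        1.02107865, -0.11283099]), 'qd': array([-0.00240491, -0.00064995, -0.00155039, -0.00268896,  0.00083025,
        0.00043505, -0.00096242]), 'joint_efforts': array([ 4.18112337e-03, -9.28489351e+01,  1.98433913e+00, -3.70533335e+01,
        1.81603868e-02,  5.37336178e-03,  3.66154518e-05]), 'position': array([ 0.16825525, -0.60158913,  0.19439293]), 'tool_rot': array([-3.14061267e+00,  1.01014218e-04,  2.72769986e-01]), 'force': array([ 0.1264577 , -0.6404781 ,  0.45510623]), 'moment': array([ 0.01166104,  0.01347335, -0.01330731]), 'finger_force': 0.0, 'grip_width': 0.08548055565686777}
```

View pics/scene0.png

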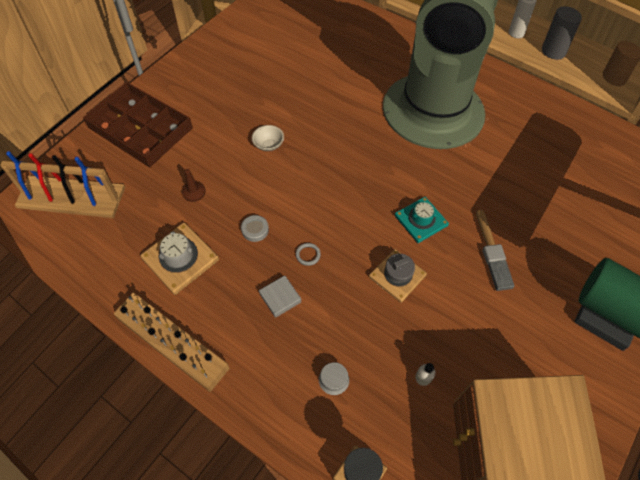

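View pics/side0.png

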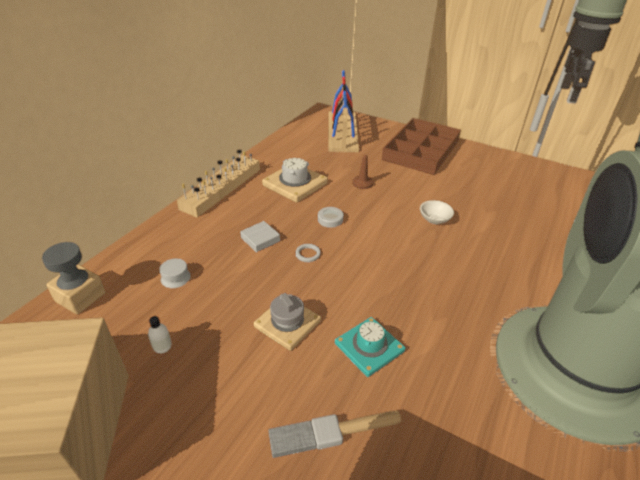

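Candidates for the clock:
- scene (400,270) / side (287,315): the small wooden-coloured holder with a grey cap.
- scene (178,250) / side (295,175): a larger wooden-coloured clock.
- scene (423,215) / side (370,345): turquoise, so excluded.

The smaller wooden one, with the cap on it, fits the description. For the bezel, scene (255,228) / side (330,217) is low and has a glazed rim. Scene (334,379) is the taller polish tin, and (308,254) is the plain ring. Next I confirm both in one crop and measure them.

```bash
python3 - <<'E'
from h import *
a=load('scene')['pixels'];b=load('side')['pixels']
c=lambda im,u,v:cv2.resize(im[v-45:v+45,u-60:u+60],(390,292),interpolation=cv2.INTER_CUBIC)
im=np.vstack([np.hstack([c(a,400,270),c(a,255,228)]),np.hstack([c(b,287,315),c(b,330,217)])])
cv2.imwrite('pics/crop.png',im[:,:,::-1])
R={}
for n,seeds in dict(scene=dict(cap=(400,270),bezel=(255,228),tin=(334,379),ring=(308,246),block=(280,295),dish=(268,140),bottle=(426,375)),side=dict(cap=(287,315),bezel=(330,217),tin=(175,272),ring=(308,245),block=(260,236),dish=(437,212),bottle=(160,338))).items():
    f=load(n);hsv=cv2.cvtColor(f['pixels'],cv2.COLOR_RGB2HSV)
    m=(hsv[:,:,1]<75).astype(np.uint8)
    k,l,s,ce=cv2.connectedComponentsWithStats(m,connectivity=4)
    for o,(u,v) in seeds.items():
        w=l[v-4:v+5,u-4:u+5]; w=w[w>0]
        if len(w)==0: print(n,o,'none');continue
        i=np.bincount(w).argmax(); x,y,ww,hh,ar=s[i]
        R[n,o]=(x+ww/2-.5,y+hh/2-.5); print(n,o,s[i],ce[i].round(1), onz(f,*ce[i],0.009 if o!='cap' else .04).round(4))
        R[n,o]=ce[i]
for o in ['cap','bezel','tin','ring','block','dish','bottle']:
    if ('scene',o) in R and ('side',o) in R:
        o1,d1=ray(load('scene'),*R['scene',o]);o2,d2=ray(load('side'),*R['side',o])
        t=np.linalg.lstsq(np.c_[d1,-d2],o2-o1,rcond=None)[0];p,q=o1+t[0]*d1,o2+t[1]*d2
        print(o,((p+q)/2).round(4),np.linalg.norm(p-q).round(4))
# brush, stand, turq
f=load('scene')
for k,p in dict(stand=(196,194,0),turq=(421,221,.0),brush1=(481,213,.01),brush2=(505,286,.01),big=(180,257,.01)).items(): print(k,onz(f,*p).round(3))
E
```

```text
scene cap [385 254  29  32 736] [399.  269.3] [0.486  0.1773 0.04  ]
scene bezel [241 215  27  27 566] [254.3 227.8] [ 0.5681 -0.1481  0.009 ]
scene tin [319 363  30  32 760] [333.6 378.4] [0.748  0.1924 0.009 ]
scene ring [296 243  24  22 218] [307.6 253.6] [ 0.5525 -0.0111  0.009 ]
scene block [259 276  42  41 981] [279.7 295.7] [6.682e-01 3.000e-04 9.000e-03]
scene dish [252 126  31  24 589] [267.3 137.4] [ 0.3397 -0.2905  0.009 ]
scene bottle [416 364  19  21 283] [424.9 374.3] [0.6388 0.3342 0.009 ]
side cap [ 270  293   34   39 1034] [286.5 312.4] [0.4771 0.182  0.04  ]
side bezel [318 207  26  20 430] [330.  216.6] [ 0.5668 -0.1475  0.009 ]
side tin [159 259  31  29 708] [173.9 273. ] [0.7497 0.1904 0.009 ]
side ring [296 244  24  18 225] [307.3 252.4] [ 0.5468 -0.0076  0.009 ]
side block [240 221  40  31 756] [259.8 235.8] [ 6.685e-01 -5.000e-04  9.000e-03]
side dish [420 200  34  24 591] [436.3 211.3] [ 0.3539 -0.3025  0.009 ]
side bottle [148 317  23  36 555] [158.8 336.5] [0.6573 0.3252 0.009 ]
cap [0.4814 0.1759 0.0313] 0.0002
bezel [ 0.5676 -0.1488  0.0078] 0.0002
tin [0.7482 0.1922 0.0108] 0.0011
ring [ 0.5501 -0.013   0.0034] 0.0
block [6.682e-01 2.000e-04 9.500e-03] 0.0005
dish [ 0.3496 -0.2812  0.0241] 0.0003
bottle [0.6447 0.3338 0.0262] 0.0011
stand [ 0.571 -0.326  0.   ]
turq [0.328 0.148 0.   ]
brush1 [0.234 0.254 0.01 ]
brush2 [0.373 0.381 0.01 ]
big [ 0.723 -0.234  0.01 ]
```

View pics/crop.png

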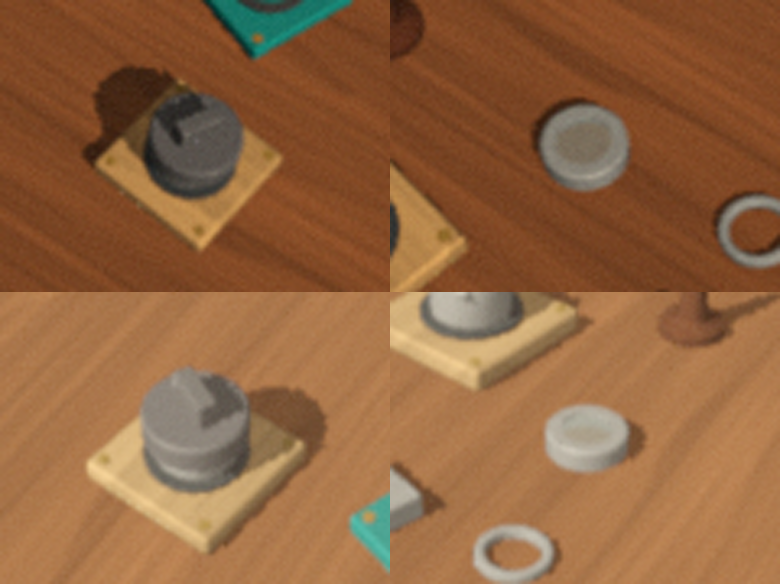

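The crop confirms both. The capped clock on the small wooden holder is near (0.481, 0.176), and the bezel, glazed with a rim, is near (0.568, -0.149). The grip bar points obliquely, so I'll move over the clock and measure it with the wrist camera.

```bash
z='[0,0,0]'
python3 -m crank '{"travel":[[4,2.6,1.2],[8,5.2,2.4],[12,7.8,3.6],[16,10.4,4.8],[20,13,6]],"turn":[[0,0,0],[0,0,0],[0,0,0],[0,0,0],[0,0,0]],"gripper":[0,0,0,0,0]}' 
python3 -m crank '{"travel":[[2.2,4.4,0.8],[4.4,8.8,1.6],[6.6,13.2,2.4],[8.8,17.6,3.2],[11,22,4]],"turn":[[0,0,0],[0,0,0],[0,0,0],[0,0,0],[0,0,0]],"gripper":[0,0,0,0,0]}'
python3 -m crank '{"travel":[[0,5,1],[0,10,2],[0,15,3],[0,20,4],[0,24,4]],"turn":[[0,0,0],[0,0,0],[0,0,0],[0,0,0],[0,0,0]],"gripper":[0,0,0,0,0]}'
python3 -m crank '{"travel":[[0,5,1],[0,10,2],[0,15,2],[0,19,2],[0,19,2]],"turn":[[0,0,0],[0,0,0],[0,0,0],[0,0,0],[0,0,0]],"gripper":[0,0,0,0,0]}'
python3 - <<'E'
from h import *
f=grab('wrist'); cv2.imwrite('pics/w1.png',f['pixels'][:,:,::-1]); print(ray(f,320,240)); print(proj(f,[[.481,.176,.05],[.481,.176,0]]))
E
```

```text
clock: 0.6
position: [0.3696, -0.4705, 0.2553]
tool_rot: [-3.141, 0.0, 0.273]
force: [0.5, -0.8, 0.8]
grip_width: 0.0853
finger_force: 0.0
clock: 1.1
position: [0.4787, -0.25, 0.2951]
tool_rot: [-3.142, 0.0, 0.273]
force: [-0.1, 0.0, 0.6]
grip_width: 0.0852
finger_force: 0.0
clock: 1.6
position: [0.4783, -0.0095, 0.336]
tool_rot: [3.141, -0.001, 0.273]
force: [1.4, -0.6, -0.1]
grip_width: 0.0851
finger_force: 0.0
clock: 2.1
position: [0.4771, 0.1837, 0.3546]
tool_rot: [-3.139, 0.0, 0.28]
force: [-1.3, -1.0, -0.3]
grip_width: 0.0857
finger_force: 0.0
(array([0.55078617, 0.20455839, 0.53281396]), array([-0.29236064, -0.05653061, -0.95498874]))
[[337.95408434 178.6457252 ]
 [337.32829705 172.58908706]]
```

View pics/w1.png

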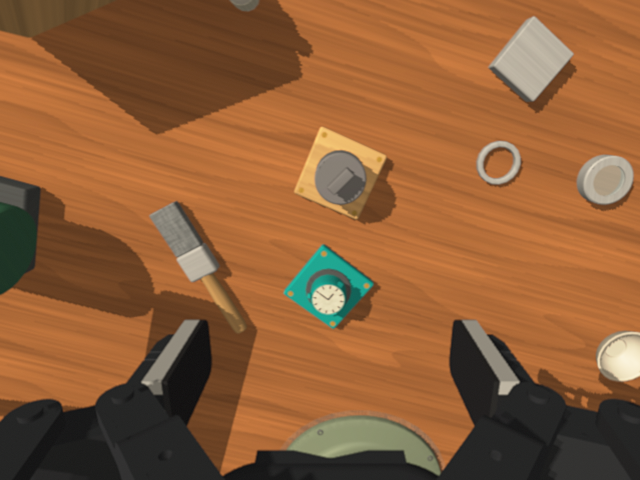

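The wrist view shows the cap disc at about (341,178) on the wooden block, with the grip bar oblique around (347,184). Turquoise clock at (328,285), bezel at (606,180). I'll measure the bar direction and check it in an enlarged view.

```bash
python3 - <<'E'
from h import *
f=load('wrist');im=f['pixels'];hsv=cv2.cvtColor(im,cv2.COLOR_RGB2HSV)
cr=cv2.resize(im[138:218,290:397],(800,598),interpolation=cv2.INTER_CUBIC);cv2.imwrite('pics/w1c.png',cr[:,:,::-1])
m=np.zeros((480,640),np.uint8);m[145:212,300:385]=(hsv[145:212,300:385,1]<90)
k,l,s,ce=cv2.connectedComponentsWithStats(m);i=1+s[1:,4].argmax()
print(s[i],ce[i])
(c,ax,an)=e=cv2.fitEllipse(max(cv2.findContours((l==i).astype(np.uint8),0,cv2.CHAIN_APPROX_NONE)[0],key=len)); print(e, onz(f,*c,.05),onz(f,*c,.045))
m=np.zeros((480,640),np.uint8);R=(slice(120,225),slice(285,395))
m[R]=((hsv[R][:,:,0]>16)&(hsv[R][:,:,0]<30)&(hsv[R][:,:,1]>90)&(hsv[R][:,:,2]>130))
k,l,s,ce=cv2.connectedComponentsWithStats(m);i=1+s[1:,4].argmax()
pts=np.argwhere(l==i)[:,::-1].astype(np.float32)
W=np.array([onz(f,*p,.014)[:2] for p in pts],np.float32)
print(s[i],cv2.minAreaRect(W*1000))
E
```

```text
[ 315  151   51   54 2157] [339.8511822  177.30922578]
((339.8614807128906, 177.30722045898438), (50.14054870605469, 52.913841247558594), 172.33743286132812) [0.48311142 0.17430194 0.05      ] [0.48241058 0.17398861 0.045     ]
[ 295  127   90   92 2037] ((481.5501708984375, 174.19549560546875), (88.06120300292969, 87.57109832763672), 82.40275573730469)
```

View pics/w1c.png

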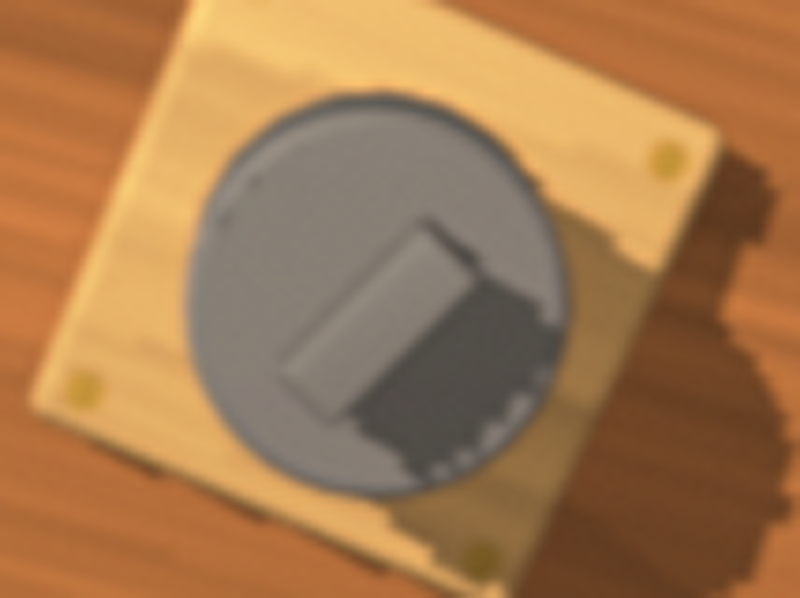

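```bash
python3 - <<'E'
from h import *
f=load('wrist')
P=np.array([onz(f,290+(x+.5)/7.477-.5,138+(y+.5)/7.477-.5,.068) for x,y in [(423,222),(480,275),(335,425),(280,372)]])
print(P.round(4),P.mean(0)); d=P[0]-P[3]+P[1]-P[2]; print(np.linalg.norm(d)/2, np.linalg.norm(P[0]-P[1]),np.degrees(np.arctan2(d[1],d[0])))
o=bot.observe();print(o['position'],np.degrees(o['tool_rot']),o['qpos'])
E
```

```text
[[0.4983 0.1719 0.068 ]
 [0.4931 0.1614 0.068 ]
 [0.4653 0.1759 0.068 ]
 [0.4708 0.1862 0.068 ]] [0.48186654 0.17385043 0.068     ]
0.031206034147350552 0.011678550133459208 -27.53689606414835
[0.47762516 0.18062468 0.35443375] [-1.79954163e+02  5.14980525e-02  1.58805285e+01] [-0.09057681  0.2259593  -0.47381411  1.64496427  0.10532853  1.29695194
 -1.87629299]
```

The grip bar measures yaw -27.5° and the clock centre (0.482, 0.174). Joint 7 has no room for -43°, so I turn +137° instead, descending part of the way.

```bash
python3 -m crank '{"travel":[[0.4,-0.4,-2],[0.4,-0.4,-4],[0.4,-0.4,-6],[0.4,-0.4,-8],[0.4,-0.4,-8]],"turn":[[0,0,8],[0,0,16],[0,0,24],[0,0,32],[0,0,40]],"gripper":[0,0,0,0,0]}' 60
python3 -m crank '{"travel":[[0,0,0],[0,0,-2],[0,0,-4],[0,0,-6],[0,0,-6]],"turn":[[0,0,8],[0,0,16],[0,0,24],[0,0,32],[0,0,40]],"gripper":[0,0,0,0,0]}'
python3 -m crank '{"travel":[[0,0,0],[0,0,-1],[0,0,-2],[0,0,-3],[0,0,-4]],"turn":[[0,0,8],[0,0,16],[0,0,24],[0,0,32],[0,0,40]],"gripper":[0.3,0.3,0.3,0.3,0.3]}'
python3 -m crank '{"travel":[[0,0,0],[0,0,0],[0,0,0],[0,0,0],[0,0,0]],"turn":[[0,0,8],[0,0,16],[0,0,17],[0,0,17],[0,0,17]],"gripper":[0.3,0.3,0.3,0.3,0.3]}'
python3 -c "
from workcell import bot;import numpy as np
o=bot.observe();print(o['position'],np.degrees(o['tool_rot']),o['qpos'])"
```

```text
clock: 2.65
position: [0.4815, 0.1723, 0.2725]
tool_rot: [-3.14, 0.003, 0.975]
force: [0.1, 0.4, 0.9]
grip_width: 0.0851
finger_force: 0.0
clock: 3.15
position: [0.4814, 0.1723, 0.2126]
tool_rot: [-3.138, 0.001, 1.674]
force: [0.1, 0.7, 0.2]
grip_width: 0.0855
finger_force: 0.0
clock: 3.65
position: [0.4825, 0.1728, 0.1743]
tool_rot: [-3.141, 0.0, 2.371]
force: [0.0, -0.4, 0.1]
grip_width: 0.06
finger_force: 0.0
clock: 4.15
position: [0.4824, 0.1737, 0.1749]
tool_rot: [-3.141, 0.0, 2.66]
force: [-0.1, 0.6, -0.7]
grip_width: 0.0601
finger_force: 0.0
[0.48244305 0.17365214 0.17487788] [-1.79982908e+02  9.99424942e-03  1.52404674e+02] [ 0.20802025  0.49984787 -0.90250804  1.8818565   0.46806839  0.98706364
  0.18713367]
```

```bash
python3 -m crank '{"travel":[[0,0,-3],[0,0,-6],[0,0,-9],[0,0,-11],[0,0,-11]],"turn":[[0,0,0],[0,0,0],[0,0,0],[0,0,0],[0,0,0]],"gripper":[0.3,0.3,0.3,0.3,0.3]}' 60
python3 -m crank '{"travel":[[0,0,-0.4],[0,0,-0.8],[0,0,-1.1],[0,0,-1.1],[0,0,-1.1]],"turn":[[0,0,0],[0,0,0],[0,0,0],[0,0,0],[0,0,0]],"gripper":[0.5,0.8,1,1,1]}' 60
python3 -m crank '{"travel":[[0,0,0],[0,0,0],[0,0,0],[0,0,0],[0,0,0]],"turn":[[0,0,0],[0,0,0],[0,0,0],[0,0,0],[0,0,0]],"gripper":[1,1,1,1,1]}' 60
```

```text
clock: 4.65
position: [0.4811, 0.1736, 0.063]
tool_rot: [-3.139, -0.002, 2.662]
force: [0.8, -0.0, 0.3]
grip_width: 0.0599
finger_force: 0.0
clock: 5.15
position: [0.4826, 0.1741, 0.0542]
tool_rot: [3.141, 0.0, 2.664]
force: [-0.3, 0.1, -0.1]
grip_width: 0.0001
finger_force: 0.0
clock: 5.65
position: [0.4824, 0.1741, 0.0539]
tool_rot: [-3.142, 0.0, 2.664]
force: [0.1, -0.6, -0.1]
grip_width: -0.0
finger_force: 0.0
```

The gripper shut on nothing, so I look at the side view.

```bash
python3 - <<'E'
from h import *
a=grab('side');w=grab('wrist');s=grab('scene')
c=cv2.resize(a['pixels'][240:360,220:370],(400,320),interpolation=cv2.INTER_CUBIC)
d=cv2.resize(w['pixels'],(400,300));e=cv2.resize(s['pixels'][210:330,325:475],(400,320),interpolation=cv2.INTER_CUBIC)
im=np.zeros((600,800,3),np.uint8);im[:320,:400]=c;im[:320,400:]=e;im[320:,:400]=d[:280];cv2.imwrite('pics/m1.png',im[:,:,::-1])
print(proj(a,[.482,.174,.054]),proj(s,[.482,.174,.054]))
E
```

```text
[[286.45833393 303.19516359]] [[399.48084354 263.99855352]]
```

View pics/m1.png

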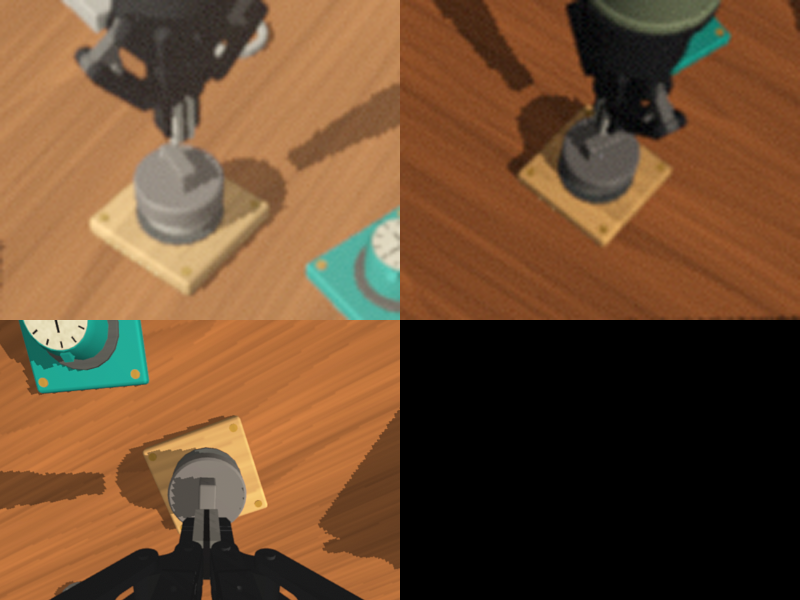

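The view shows the closed fingertips just above the bar's top: side about (287.5,294), scene about (401,257). The cap is untouched. I triangulate the tip.

```bash
python3 - <<'E'
from h import *
a,s,w=load('side'),load('scene'),load('wrist')
def tri(p,q,A=a,B=s):
    o1,d1=ray(A,*p);o2,d2=ray(B,*q);t=np.linalg.lstsq(np.c_[d1,-d2],o2-o1,rcond=None)[0];P,Q=o1+t[0]*d1,o2+t[1]*d2
    return (P+Q)/2,np.linalg.norm(P-Q)
print(tri((287.5,294.4),(401,257)), bot.observe()['position'])
print(proj(w,[[.482,.174,.054],[.482,.174,.068],[.4975,.167,.068]])/1.6+[0,320])
E
```

```text
(array([0.47934916, 0.17268353, 0.07765859]), np.float64(0.0012898931794549714)) [0.48236385 0.17411449 0.05389155]
[[207.24041782 500.16029781]
 [207.31108622 508.336659  ]
 [208.55359938 529.85372227]]
```

The real closed tip is at z≈0.078, about 23 mm above the reported TCP. I open, lower about 20 mm while watching the force, and close again.

```bash
python3 -m crank '{"travel":[[0,0,0],[0,0,0],[0,0,0],[0,0,-1],[0,0,-2]],"turn":[[0,0,0],[0,0,0],[0,0,0],[0,0,0],[0,0,0]],"gripper":[0.5,0.5,0.5,0.5,0.5]}' 60
python3 -m crank '{"travel":[[0,0,0],[0,0,0],[0,0,0],[0,0,0],[0,0,0]],"turn":[[0,0,0],[0,0,0],[0,0,0],[0,0,0],[0,0,0]],"gripper":[0.7,0.85,1,1,1]}' 60
```

```text
clock: 6.3
position: [0.4824, 0.174, 0.0331]
tool_rot: [3.141, 0.0, 2.664]
force: [0.8, -0.1, -0.8]
grip_width: 0.0423
finger_force: 0.0
clock: 6.8
position: [0.4825, 0.1741, 0.0341]
tool_rot: [3.141, 0.0, 2.664]
force: [-0.2, -0.5, -0.8]
grip_width: -0.0
finger_force: 0.0
```

```bash
python3 - <<'E'
from h import *
a=grab('side');w=grab('wrist');s=grab('scene')
c=cv2.resize(a['pixels'][250:335,245:330],(400,400),interpolation=cv2.INTER_CUBIC)
e=cv2.resize(s['pixels'][225:310,360:445],(400,400),interpolation=cv2.INTER_CUBIC)
im=np.zeros((600,800,3),np.uint8);im[:400,:400]=c;im[:400,400:]=e
im[400:,:266]=cv2.resize(w['pixels'][280:400,240:400],(266,200));cv2.imwrite('pics/m2.png',im[:,:,::-1])
E
```

```text
(no output)
```

View pics/m2.png

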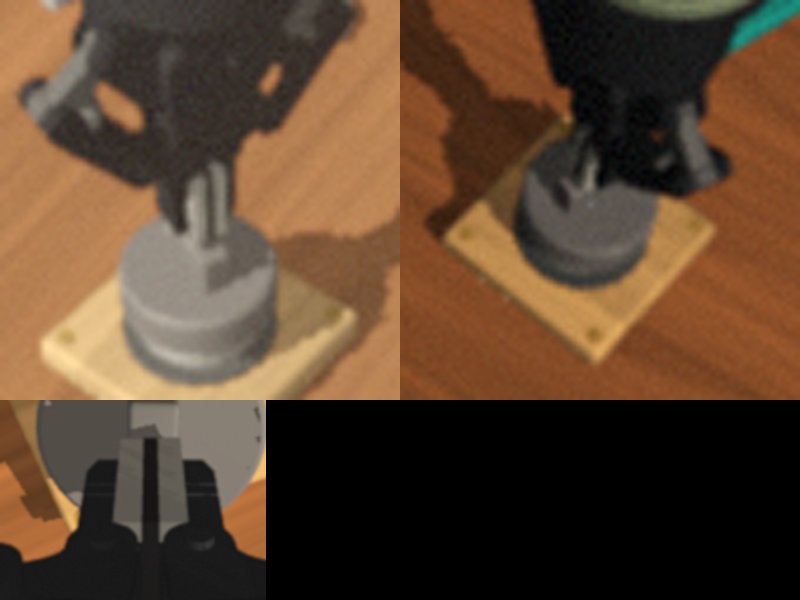

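The fingers are shut again, still above the bar (wrist tip row about 302), and the cap has not moved. A guarded touch with shut fingers will give the real tip height.

```bash
python3 - <<'E'
from h import *
a,s,w=load('side'),load('scene'),load('wrist')
for z in (.034,.044,.054,.06): print(z,proj(w,[.4825,.174,z]),proj(a,[.4825,.174,z]),proj(s,[.4825,.174,z]))
E
python3 -m crank '{"travel":[[0,0,-0.1],[0,0,-0.2],[0,0,-0.3],[0,0,-0.4],[0,0,-0.4]],"turn":[[0,0,0],[0,0,0],[0,0,0],[0,0,0],[0,0,0]],"gripper":[1,1,1,1,1]}' 60
```

```text
0.034 [[331.96423446 288.76057029]] [[286.50043983 310.53282564]] [[398.10104374 268.6240551 ]]
0.044 [[332.06703302 297.92999812]] [[286.36345699 306.83929079]] [[398.72466158 266.41536305]]
0.054 [[332.18103148 308.09796407]] [[286.22440679 303.08770295]] [[399.35740636 264.17258547]]
0.06 [[332.25559429 314.74824362]] [[286.13996533 300.80832755]] [[399.74151357 262.81024282]]
clock: 7.45
position: [0.4826, 0.1742, 0.0315]
tool_rot: [-3.141, 0.002, 2.664]
force: [-10.0, -6.0, 43.3]
grip_width: 0.0002
finger_force: 22.1
```

```bash
python3 - <<'E'
from h import *
o=bot.observe();print(o['force'],o['moment'],o['position'],o['grip_width'],o['finger_force'])
a,s,w=load('side'),load('scene'),load('wrist')
for n,P in dict(nearTop=[.468,.181,.068],farTop=[.496,.167,.068],nearBase=[.468,.181,.05],farBase=[.496,.167,.05]).items(): print(n,*[proj(c,P).round(1) for c in (w,a,s)])
# triangulate bar & tip edges in wrist at full res: print grey profile along column 330 and 318,342
hs=w['pixels'].mean(2)
for c in (316,322,328,333,340,346): print(c,hs[262:350:3,c].astype(int))
E
```

```text
[-9.95105177 -6.00753012 43.25426399] [-1.52313338  2.5277019  -0.01753107] [0.48264502 0.17419581 0.03145763] 0.00021581986062291792 22.055597961880267
nearTop [[331.2 286.4]] [[290.8 303.4]] [[406.8 257.6]]
farTop [[332.3 358.1]] [[281.8 292.4]] [[394. 264.]]
nearBase [[331.1 269.2]] [[291.  310.3]] [[405.5 261.8]]
farBase [[332.1 335. ]] [[282.2 299.3]] [[392.9 268.1]]
316 [125 128  77  76  76  74  72  71  71  69  69  71  72  71  91  91  86  91
  92  89  87  88  88  87  87  87  87  87  87  86]
322 [126 126  61  64  63  66  68 113 122 123 123 123  76  76  91  92  91  87
  91  93  92  90  87  87  87  87  88  87  87  88]
328 [127 126  62  65  67  65  68 112 124 124 125  93  77  75  20  20  22  21
  22  21  21  20  20  20  19  19  21  21  20  20]
333 [126 128  65  68  68  64  68 113 125 125 127  99  75  75  25  23  26  24
  23  21  20  23  20  19  18  20  19  20  19  20]
340 [127 129  74  69  68  68  69 111 125 127 126 126 127 126  91  90  87  91
  92  93  88  88  92  92  86  86  86  87  87  88]
346 [127 127 123 115 110 107 101 121 140 139 139 135 135 134  90  91  92  93
  93  91  93  92  92  92  92  91  89  88  87  87]
```

```bash
python3 -m crank '{"travel":[[0,0,0.2],[0,0,0.4],[0,0,0.6],[0,0,0.8],[0,0,1]],"turn":[[0,0,0],[0,0,0],[0,0,0],[0,0,0],[0,0,0]],"gripper":[1,1,1,1,1]}' 60
```

```text
clock: 7.95
position: [0.4823, 0.1741, 0.0399]
tool_rot: [-3.142, -0.0, 2.664]
force: [0.7, 0.1, 0.4]
grip_width: -0.0001
finger_force: 0.0
```

The bar is where I measured it (near end at wrist row 284, predicted 286). The tip edge I saw was the pad's 11 mm half-width, so the shut tips touched the bar top (z 0.068) at reading 0.032, an offset of about +36 mm. So I open, go down to reading 0.019 and close.

```bash
python3 -m crank '{"travel":[[0,0,0],[0,0,0],[0,0,0],[0,0,-0.6],[0,0,-1.2]],"turn":[[0,0,0],[0,0,0],[0,0,0],[0,0,0],[0,0,0]],"gripper":[0.6,0.6,0.6,0.6,0.6]}' 60
python3 -m crank '{"travel":[[0,0,-0.3],[0,0,-0.6],[0,0,-0.9],[0,0,-0.9],[0,0,-0.9]],"turn":[[0,0,0],[0,0,0],[0,0,0],[0,0,0],[0,0,0]],"gripper":[0.6,0.6,0.6,0.6,0.6]}' 60
python3 -m crank '{"travel":[[0,0,0],[0,0,0],[0,0,0],[0,0,0],[0,0,0]],"turn":[[0,0,0],[0,0,0],[0,0,0],[0,0,0],[0,0,0]],"gripper":[0.7,0.85,1,1,1]}' 60
```

```text
clock: 8.45
position: [0.4824, 0.174, 0.0274]
tool_rot: [-3.142, 0.0, 2.664]
force: [-0.1, -0.2, -0.7]
grip_width: 0.0342
finger_force: 0.0
clock: 8.95
position: [0.4823, 0.1742, 0.0189]
tool_rot: [-3.142, -0.0, 2.664]
force: [-0.5, -1.1, -0.0]
grip_width: 0.0344
finger_force: 0.0
clock: 9.45
position: [0.4825, 0.1741, 0.0192]
tool_rot: [3.141, 0.0, 2.664]
force: [-1.8, -0.8, 6.5]
grip_width: 0.0101
finger_force: 58.8
```

Grasped, with a 59 N finger force. Next I pull straight up.

```bash
python3 -m crank '{"travel":[[0,0,0.5],[0,0,1],[0,0,1.5],[0,0,2],[0,0,3]],"turn":[[0,0,0],[0,0,0],[0,0,0],[0,0,0],[0,0,0]],"gripper":[1,1,1,1,1]}' 80
python3 -m crank '{"travel":[[0,0,1],[0,0,2],[0,0,3],[0,0,3],[0,0,3]],"turn":[[0,0,0],[0,0,0],[0,0,0],[0,0,0],[0,0,0]],"gripper":[1,1,1,1,1]}' 80
```

```text
clock: 9.95
position: [0.4821, 0.174, 0.0492]
tool_rot: [-3.141, -0.0, 2.664]
force: [0.6, -0.1, 0.1]
grip_width: 0.0096
finger_force: 79.9
clock: 10.45
position: [0.4825, 0.174, 0.079]
tool_rot: [3.142, 0.0, 2.664]
force: [-0.2, 0.5, -0.8]
grip_width: 0.0094
finger_force: 79.9
```

```bash
python3 -m crank '{"travel":[[3,-1.3,0],[6,-2.6,0],[9,-3.9,0],[12.8,-5.4,0],[12.8,-5.4,0]],"turn":[[0,0,0],[0,0,0],[0,0,0],[0,0,0],[0,0,0]],"gripper":[1,1,1,1,1]}' 80
python3 -m crank '{"travel":[[0,0,-2],[0,0,-4],[0,0,-6],[0,0,-8],[0,0,-8.5]],"turn":[[0,0,0],[0,0,0],[0,0,0],[0,0,0],[0,0,0]],"gripper":[1,1,1,1,1]}' 80
python3 -m crank '{"travel":[[0,0,-0.2],[0,0,-0.4],[0,0,-0.6],[0,0,-0.7],[0,0,-0.7]],"turn":[[0,0,0],[0,0,0],[0,0,0],[0,0,0],[0,0,0]],"gripper":[1,1,1,1,1]}' 80
```

```text
clock: 10.95
position: [0.6138, 0.117, 0.0777]
tool_rot: [-3.141, 0.001, 2.659]
force: [-0.0, 0.4, -1.1]
grip_width: 0.0099
finger_force: 79.9
clock: 11.45
position: [0.6089, 0.1199, -0.0086]
tool_rot: [-3.14, -0.002, 2.664]
force: [0.3, 0.4, 0.1]
grip_width: 0.0098
finger_force: 79.9
clock: 11.95
position: [0.6106, 0.1201, -0.0129]
tool_rot: [3.141, 0.0, 2.664]
force: [-0.0, -0.0, 0.8]
grip_width: 0.0099
finger_force: 79.9
```

```bash
python3 -m crank '{"travel":[[0,0,-0.05],[0,0,-0.1],[0,0,-0.1],[0,0,-0.1],[0,0,-0.1]],"turn":[[0,0,0],[0,0,0],[0,0,0],[0,0,0],[0,0,0]],"gripper":[1,1,1,1,1]}' 80
python3 - <<'E'
from h import *
for n in('side','scene'):
    f=grab(n);c=f['pixels'];u,v=proj(f,[.61,.12,.02])[0].astype(int);h=40
    globals()[n]=cv2.resize(c[v-h:v+h,u-h:u+h],(400,400),interpolation=cv2.INTER_CUBIC)
cv2.imwrite('pics/pl.png',np.hstack([side,scene])[:,:,::-1])
E
```

```text
clock: 12.45
position: [0.6106, 0.1201, -0.0132]
tool_rot: [3.142, 0.001, 2.664]
force: [-4.3, -1.5, 13.7]
grip_width: 0.0093
finger_force: 81.7
```

View pics/pl.png

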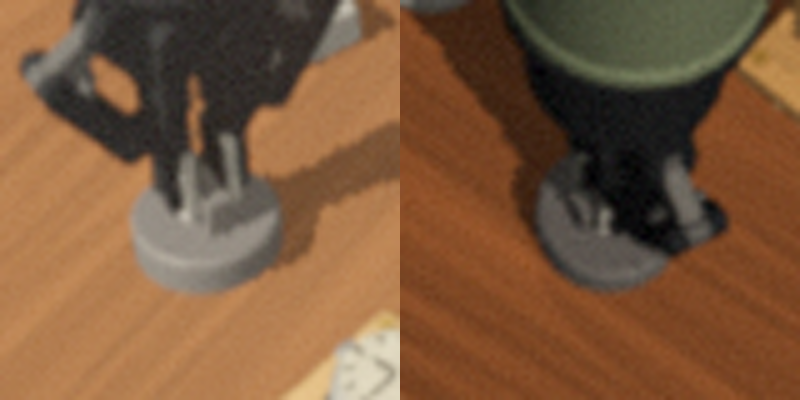

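The cap is flat on the bench, 140 mm from the clock (side crop centre about (207,235)). I release, rise, and go over the bezel.

```bash
python3 -m crank '{"travel":[[0,0,0.1],[0,0,0.1],[0,0,0.1],[0,0,2],[0,0,6]],"turn":[[0,0,0],[0,0,0],[0,0,0],[0,0,0],[0,0,0]],"gripper":[0.6,0.6,0.6,0.6,0.6]}' 60
python3 -m crank '{"travel":[[0,0,4],[0,-3,8],[-1,-8,11],[-2,-13,13],[-3,-17,15]],"turn":[[0,0,0],[0,0,0],[0,0,0],[0,0,0],[0,0,0]],"gripper":[0,0,0,0,0]}' 60
python3 -m crank '{"travel":[[0,-5,0],[-1,-9.9,0],[-1.3,-9.9,0],[-1.3,-9.9,0],[-1.3,-9.9,0]],"turn":[[0,0,0],[0,0,0],[0,0,0],[0,0,0],[0,0,0]],"gripper":[0,0,0,0,0]}' 60
python3 - <<'E'
from h import *
f=grab('wrist');u,v=proj(f,[.5676,-.1488,.0175])[0].astype(int);print(u,v)
hsv=cv2.cvtColor(f['pixels'],cv2.COLOR_RGB2HSV);m=np.zeros((480,640),np.uint8);R=(slice(max(v-70,0),v+70),slice(u-70,u+70));m[R]=hsv[R][:,:,1]<110
k,l,s,ce=cv2.connectedComponentsWithStats(m);i=1+s[1:,4].argmax();print(s[i],ce[i],onz(f,*ce[i],.01),onz(f,*ce[i],.0175))
q=f['pixels'][R];cv2.imwrite('pics/bz.png',cv2.resize(np.hstack([q,np.repeat(m[R][:,:,None]*255,3,2)]),None,fx=2.5,fy=2.5)[:,:,::-1])
# cap check from scene
f=grab('scene');u,v=proj(f,[.61,.12,.01])[0].astype(int)
m=np.zeros((480,640),np.uint8);R=(slice(v-28,v+28),slice(u-28,u+28));m[R]=cv2.cvtColor(f['pixels'],cv2.COLOR_RGB2HSV)[R][:,:,1]<75
k,l,s,ce=cv2.connectedComponentsWithStats(m);i=1+s[1:,4].argmax();print('cap',s[i],onz(f,*ce[i],.012))
o=bot.observe();print(o['position'],o['qpos'])
E
```

```text
clock: 13.05
position: [0.6088, 0.1198, 0.0453]
tool_rot: [-3.139, -0.003, 2.664]
force: [0.9, 0.4, 1.3]
grip_width: 0.0341
finger_force: 0.0
clock: 13.55
position: [0.5817, -0.0429, 0.1939]
tool_rot: [3.142, 0.001, 2.665]
force: [1.1, -1.2, -0.1]
grip_width: 0.0857
finger_force: 0.0
clock: 14.05
position: [0.5697, -0.1391, 0.1927]
tool_rot: [3.141, 0.001, 2.665]
force: [-0.6, 0.4, -0.8]
grip_width: 0.0851
finger_force: 0.0
320 209
[ 284  173   70   70 3863] [318.84908103 207.32021745] [ 0.56679386 -0.14985259  0.01      ] [ 0.56537635 -0.14889273  0.0175    ]
cap [329 292  29  29 661] [0.6111317  0.12230242 0.012     ]
[ 0.56976759 -0.13882616  0.19232454] [ 0.71990249  0.58781619 -0.86011871  1.67792888  0.48950929  1.10496375
  0.81198784]
```

View pics/bz.png

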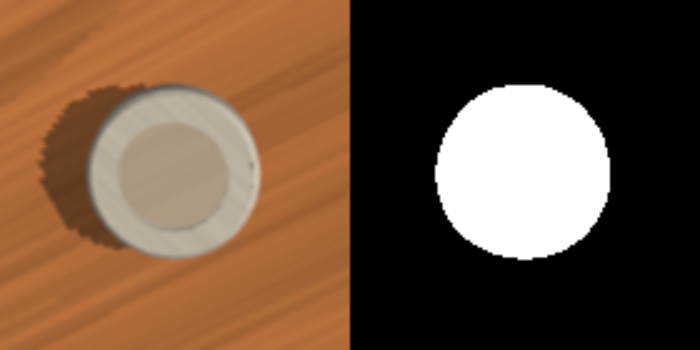

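The bezel is cleanly masked at (0.5665, -0.149), and the cap is still in place. I descend with the fingers at 75 mm, then touch down in 1 mm steps.

```bash
python3 -m crank '{"travel":[[-0.3,-1,-4],[-0.3,-1,-8],[-0.3,-1,-12],[-0.3,-1,-15],[-0.3,-1,-17]],"turn":[[0,0,0],[0,0,0],[0,0,0],[0,0,0],[0,0,0]],"gripper":[0.12,0.12,0.12,0.12,0.12]}' 40
python3 -m crank '{"travel":[[0,0,-1],[0,0,-2],[0,0,-3],[0,0,-4],[0,0,-4.5]],"turn":[[0,0,0],[0,0,0],[0,0,0],[0,0,0],[0,0,0]],"gripper":[0.12,0.12,0.12,0.12,0.12]}'
python3 -m crank '{"travel":[[0,0,-0.1],[0,0,-0.2],[0,0,-0.3],[0,0,-0.4],[0,0,-0.5]],"turn":[[0,0,0],[0,0,0],[0,0,0],[0,0,0],[0,0,0]],"gripper":[0.12,0.12,0.12,0.12,0.12]}'
```

```text
clock: 14.65
position: [0.5658, -0.1488, 0.0197]
tool_rot: [-3.142, -0.002, 2.666]
force: [0.7, -0.8, 0.1]
grip_width: 0.0752
finger_force: 0.0
clock: 15.15
position: [0.5663, -0.1504, -0.0238]
tool_rot: [-3.141, -0.0, 2.664]
force: [-0.5, 0.1, -0.3]
grip_width: 0.0749
finger_force: 0.0
clock: 15.65
position: [0.5665, -0.1505, -0.0281]
tool_rot: [3.142, 0.0, 2.664]
force: [-0.3, 0.1, 0.4]
grip_width: 0.075
finger_force: 0.0
```

```bash
python3 -m crank '{"travel":[[0,0.1,-0.2],[0,0.1,-0.4],[0,0.1,-0.6],[0,0.1,-0.7],[0,0.1,-0.8]],"turn":[[0,0,0],[0,0,0],[0,0,0],[0,0,0],[0,0,0]],"gripper":[0.12,0.12,0.12,0.12,0.12]}'
python3 -m crank '{"travel":[[0,0,-0.1],[0,0,-0.2],[0,0,-0.3],[0,0,-0.3],[0,0,-0.3]],"turn":[[0,0,0],[0,0,0],[0,0,0],[0,0,0],[0,0,0]],"gripper":[0.12,0.12,0.12,0.12,0.12]}'
python3 - <<'E'
from h import *
f=grab('side');P=bot.observe()['position']
u,v=proj(f,[.566,-.149,.02])[0].astype(int);h=30;a=f['pixels'][v-h:v+h,u-h:u+h]
g=grab('scene');u,v=proj(g,[.566,-.149,.02])[0].astype(int);b=g['pixels'][v-h:v+h,u-h:u+h]
cv2.imwrite('pics/bg.png',cv2.resize(np.hstack([a,b]),(800,400),interpolation=cv2.INTER_CUBIC)[:,:,::-1])
E
```

```text
clock: 16.15
position: [0.5663, -0.1494, -0.0363]
tool_rot: [-3.142, -0.0, 2.664]
force: [0.0, 0.1, 0.4]
grip_width: 0.0752
finger_force: 0.0
clock: 16.65
position: [0.5664, -0.1494, -0.0392]
tool_rot: [-3.142, -0.0, 2.664]
force: [0.2, 0.0, -0.0]
grip_width: 0.0751
finger_force: 0.0
```

```bash
python3 -m crank '{"travel":[[0,0,-0.1],[0,0,-0.2],[0,0,-0.2],[0,0,-0.2],[0,0,-0.2]],"turn":[[0,0,0],[0,0,0],[0,0,0],[0,0,0],[0,0,0]],"gripper":[0.12,0.12,0.12,0.12,0.12]}'
python3 -m crank '{"travel":[[0,0,-0.1],[0,0,-0.2],[0,0,-0.2],[0,0,-0.2],[0,0,-0.2]],"turn":[[0,0,0],[0,0,0],[0,0,0],[0,0,0],[0,0,0]],"gripper":[0.12,0.12,0.12,0.12,0.12]}'
```

```text
clock: 17.25
position: [0.5664, -0.1494, -0.0412]
tool_rot: [-3.142, 0.0, 2.664]
force: [0.1, -0.9, -1.1]
grip_width: 0.075
finger_force: 0.0
clock: 17.75
position: [0.5664, -0.1494, -0.0432]
tool_rot: [3.142, 0.0, 2.664]
force: [-0.6, -0.9, 0.2]
grip_width: 0.075
finger_force: 0.0
```

```bash
python3 -m crank '{"travel":[[0,0,0.15],[0,0,0.15],[0,0,0.15],[0,0,0.15],[0,0,0.15]],"turn":[[0,0,0],[0,0,0],[0,0,0],[0,0,0],[0,0,0]],"gripper":[0.2,0.25,0.3,0.4,0.4]}' 40
python3 -m crank '{"travel":[[0,0,0],[0,0,0],[0,0,0],[0,0,0],[0,0,0]],"turn":[[0,0,0],[0,0,0],[0,0,0],[0,0,0],[0,0,0]],"gripper":[1,1,1,1,1]}' 80
```

```text
clock: 18.25
position: [0.5665, -0.1494, -0.0412]
tool_rot: [-3.141, 0.0, 2.664]
force: [-3.5, 1.3, 10.1]
grip_width: 0.0601
finger_force: 40.9
clock: 18.75
position: [0.5666, -0.1494, -0.0409]
tool_rot: [-3.141, 0.001, 2.664]
force: [-6.1, -0.2, 18.2]
grip_width: 0.0591
finger_force: 83.0
```

Gripped. I lift and carry it over the clock.

```bash
python3 -m crank '{"travel":[[0,0,1],[0,0,3],[0,0,6],[-0.5,2,9],[-1,5,10]],"turn":[[0,0,0],[0,0,0],[0,0,0],[0,0,0],[0,0,0]],"gripper":[1,1,1,1,1]}' 80
python3 -m crank '{"travel":[[-1,4,0],[-2,8,0],[-3,12,0],[-4.2,16.2,0],[-5.2,20,0]],"turn":[[0,0,0],[0,0,0],[0,0,0],[0,0,0],[0,0,0]],"gripper":[1,1,1,1,1]}'
python3 -m crank '{"travel":[[-1,3,0],[-2,6,0],[-2.3,7.3,0],[-2.3,7.3,0],[-2.3,7.3,0]],"turn":[[0,0,0],[0,0,0],[0,0,0],[0,0,0],[0,0,0]],"gripper":[1,1,1,1,1]}'
python3 - <<'E'
from h import *
o=bot.observe();print(o['position'],o['qpos'])
for n in('side','scene','wrist'):
    f=grab(n);c=f['pixels'];u,v=proj(f,[.482,.174,.07])[0].astype(int);h=48 if n!='wrist' else 110;print(n,u,v)
    globals()[n]=cv2.resize(c[max(v-h,0):v+h,u-h:u+h],(266,266),interpolation=cv2.INTER_CUBIC)
cv2.imwrite('pics/pre.png',np.hstack([side,scene,wrist])[:,:,::-1])
E
```

```text
clock: 19.25
position: [0.5573, -0.1004, 0.061]
tool_rot: [3.141, 0.003, 2.661]
force: [0.2, 0.7, -2.0]
grip_width: 0.0586
finger_force: 86.8
clock: 19.75
position: [0.5036, 0.1024, 0.0588]
tool_rot: [3.141, 0.0, 2.664]
force: [-0.8, -0.1, -0.8]
grip_width: 0.0589
finger_force: 86.8
clock: 20.25
position: [0.4817, 0.1727, 0.0583]
tool_rot: [-3.141, 0.0, 2.663]
force: [0.0, 0.4, 0.0]
grip_width: 0.0586
finger_force: 86.8
[0.48168915 0.17273687 0.05833522] [ 0.097942    0.65489285 -0.76621575  1.97930762  0.65232753  0.77071139
  0.03718992]
side 286 297
scene 400 260
wrist 336 298
```

View pics/pre.png

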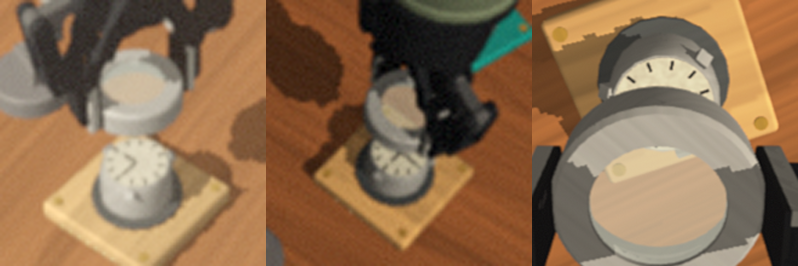

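The view shows the bezel held level above the bare dial, with the cap aside on the bench. The glass ellipse in the wrist crop, centre about (126,206), gives the bezel's offset in hand.

```bash
python3 - <<'E'
from h import *
f=load('wrist');
for dv in(-3,0,3): print(onz(f,226+126/1.209,188+(206+dv)/1.209,.1165))
o=bot.observe();print(o['position'])
# dial in side/scene: bright drum top, centroid of low-saturation bright pixels
for n in('side','scene'):
    g=load(n); print(n,proj(g,[.482,.174,.046]))
E
```

```text
[0.48005399 0.17208065 0.1165    ]
[0.48090038 0.17164055 0.1165    ]
[0.48175032 0.17119861 0.1165    ]
[0.48179972 0.17224496 0.05821266]
side [[286.56831325 306.20115764]]
scene [[398.9732869  265.79625517]]
```

```bash
python3 -m crank '{"travel":[[0,0.1,-1],[0,0.15,-2],[0,0.15,-3],[0,0.15,-4],[0,0.15,-5]],"turn":[[0,0,0],[0,0,0],[0,0,0],[0,0,0],[0,0,0]],"gripper":[1,1,1,1,1]}' 100
python3 -m crank '{"travel":[[0,0,-0.1],[0,0,-0.2],[0,0,-0.3],[0,0,-0.4],[0,0,-0.5]],"turn":[[0,0,0],[0,0,0],[0,0,0],[0,0,0],[0,0,0]],"gripper":[1,1,1,1,1]}'
```

```text
clock: 20.9
position: [0.4812, 0.1751, 0.0072]
tool_rot: [-3.141, -0.0, 2.664]
force: [0.6, 0.3, -1.3]
grip_width: 0.0581
finger_force: 110.1
clock: 21.4
position: [0.4816, 0.1751, 0.0035]
tool_rot: [3.141, 0.0, 2.664]
force: [-0.1, 0.9, 0.2]
grip_width: 0.0584
finger_force: 110.2
```

```bash
python3 -m crank '{"travel":[[0,-0.1,-0.1],[0,-0.1,-0.2],[0,-0.1,-0.3],[0,-0.1,-0.3],[0,-0.1,-0.3]],"turn":[[0,0,0],[0,0,0],[0,0,0],[0,0,0],[0,0,0]],"gripper":[1,1,1,1,1]}'
python3 -m crank '{"travel":[[0,0,-0.1],[0,0,-0.2],[0,0,-0.3],[0,0,-0.3],[0,0,-0.3]],"turn":[[0,0,0],[0,0,0],[0,0,0],[0,0,0],[0,0,0]],"gripper":[1,1,1,1,1]}'
```

```text
clock: 21.9
position: [0.4818, 0.1746, 0.0007]
tool_rot: [3.14, 0.001, 2.664]
force: [-0.5, 0.6, 7.0]
grip_width: 0.0586
finger_force: 111.2
clock: 22.4
position: [0.4812, 0.1746, -0.0028]
tool_rot: [3.141, -0.0, 2.664]
force: [-1.4, 4.4, -0.9]
grip_width: 0.0587
finger_force: 110.3
```

Snap felt: 7 N, then a drop. I continue to home.

```bash
python3 -m crank '{"travel":[[0,0.03,-0.1],[0,0.03,-0.2],[0,0.03,-0.3],[0,0.03,-0.4],[0,0.03,-0.4]],"turn":[[0,0,0],[0,0,0],[0,0,0],[0,0,0],[0,0,0]],"gripper":[1,1,1,1,1]}'
python3 -m crank '{"travel":[[0,0,-0.1],[0,0,-0.2],[0,0,-0.2],[0,0,-0.2],[0,0,-0.2]],"turn":[[0,0,0],[0,0,0],[0,0,0],[0,0,0],[0,0,0]],"gripper":[1,1,1,1,1]}'
```

```text
clock: 22.9
position: [0.481, 0.1746, -0.007]
tool_rot: [-3.141, -0.001, 2.664]
force: [-1.7, 4.4, -2.1]
grip_width: 0.0586
finger_force: 110.0
clock: 23.4
position: [0.4812, 0.1746, -0.0082]
tool_rot: [-3.142, 0.0, 2.664]
force: [-8.2, 1.7, 19.8]
grip_width: 0.0582
finger_force: 112.7
```

```bash
python3 -m crank '{"travel":[[0,0,-0.03],[0,0,-0.03],[0,0,-0.03],[0,0,-0.03],[0,0,-0.03]],"turn":[[0,0,0],[0,0,0],[0,0,0],[0,0,0],[0,0,0]],"gripper":[1,1,1,1,1]}'
python3 -m crank '{"travel":[[0,0,0],[0,0,0],[0,0,0],[0,0,0],[0,0,0]],"turn":[[0,0,0],[0,0,0],[0,0,0],[0,0,0],[0,0,0]],"gripper":[1,1,1,1,1]}'
python3 - <<'E'
from h import *
f=grab('side')
h=cv2.cvtColor(f['pixels'],cv2.COLOR_RGB2HSV)
g=grab('scene');u,v=proj(g,[.61,.12,.01])[0].astype(int)
m=np.zeros((480,640),np.uint8);R=(slice(v-28,v+28),slice(u-28,u+28));m[R]=cv2.cvtColor(g['pixels'],cv2.COLOR_RGB2HSV)[R][:,:,1]<75
k,l,s,ce=cv2.connectedComponentsWithStats(m);i=1+s[1:,4].argmax();print('cap',s[i],onz(g,*ce[i],.012))
# centroids of the bystanders now versus the first frames' values
for n,f,seeds in (('scene',g,dict(tin=(334,379),ring=(308,246),block=(280,295),dish=(268,140))),('side',f,dict(tin=(175,272),ring=(308,245),block=(260,236)))):
    q=(cv2.cvtColor(f['pixels'],cv2.COLOR_RGB2HSV)[:,:,1]<75).astype(np.uint8);k,l,s,ce=cv2.connectedComponentsWithStats(q,connectivity=4)
    for o,(u,v) in seeds.items():
        w=l[v-4:v+5,u-4:u+5];w=w[w>0]
        if len(w): print(n,o,ce[np.bincount(w).argmax()].round(1))
E
```

```text
clock: 23.9
position: [0.4813, 0.1746, -0.0082]
tool_rot: [-3.142, 0.001, 2.664]
force: [-10.3, 0.7, 27.4]
grip_width: 0.0586
finger_force: 113.6
clock: 24.4
position: [0.4812, 0.1746, -0.0082]
tool_rot: [-3.141, 0.001, 2.664]
force: [-8.8, 1.0, 28.2]
grip_width: 0.0589
finger_force: 113.6
cap [329 292  29  29 661] [0.61107654 0.12228032 0.012     ]
scene tin [333.7 378.4]
scene ring [307.6 253.7]
scene block [279.6 295.7]
scene dish [267.4 137.4]
side tin [173.9 273. ]
side ring [304.3 142.8]
side block [304.3 142.8]
```

The bezel is home with a steady 28 N press, the cap is in place, and the bystanders I re-measured have not moved. I hand in.

```bash
python3 -c "
from workcell import bot;print(bot.job_done())"
```

```text
the job is handed in; nothing more can be done
None
```

The job is handed in: the cap lies flat on the bench about 140 mm from the clock, the bezel snapped on and measured fully home, and the gripper is still pressing it with about 28 N; the hand-in call returned no verdict.

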